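# Demagnetise the spanners

### The arm

A 7-joint arm with a two-finger parallel gripper is mounted at the origin on the work surface. World frame = base frame: x ahead of the robot, y to its left, z up, the work surface at z = 0. Lengths are in m, angles in degrees, forces in N, time in s.
With the tool pointing down it reaches from about 0.425 to 0.875 m from the base axis. Payload 4.7 kg.
Tool frame: the origin (TCP) lies on the front face of the gripper's body, between the roots of the fingers; the fingertips stand 70 mm ahead of it and the grasp point (between the pads) lies 51 mm ahead of it; z points along the fingers, x is the direction in which the jaws open and shut, and the axes are right-handed (so a half turn about z gives the same grasp; the last joint's range is limited). The gripper opens to 87 mm and grips with 3 to 60 N. Pads are 19 mm wide; open, the fingers measure 117 mm over their backs; the gripper's body (75 mm by 190 mm) begins 51 mm behind the grasp point.
Start: joints at [-69.952, 18.392, -4.016, 83.108, 1.295, 78.541, -3.26], TCP at [0.214, 0.614, 0.292] pointing down, gripper open.
Joint ranges: [-163.93, 163.93], [-17.29, 119.83], [-79.2, 71.16], [3.27, 140.29], [-89.18, 269.18], [5.43, 117.66], [-154.24, 154.24]. Speed limits (degrees/s): [147.25, 147.25, 180, 180, 180, 180, 180].

### API

Orientations are given as [roll, pitch, yaw] about the fixed x, y, z axes, in that order (R = Rz(yaw) Ry(pitch) Rx(roll)).
In Python, from cell import * gives the robot as it stands. The module is installed in compiled form; this text tells all that it offers.
- The arm moves only by the shell command python3 -m crank 'ROWS' [FORCE]. ROWS is JSON, a list of rows, each a list of 7 numbers: the finger opening in mm, from 0 to 87, then the shift along the world's x, y, z in mm, then the turn, a rotation vector about the world's x, y, z in degrees. In form: [[gripper, dx, dy, dz, wx, wy, wz], ...]. A call has 1 to 8 rows; each row is the pose to reach, as a shift and turn from the pose measured when the call began; what a row does not reach only later rows make up. A row lasts 1/10 s, in which the tool goes at most 50 mm and 8.59 degrees, less where a joint would pass 70% of its speed; a pose out of reach is approached as far as the arm can. A call with a gripper value outside its range is refused whole. The fingers move at their own pace and stop on an object; FORCE is the grip in N (left out, the last holds). Time passes only in rows, so rows that repeat a pose let the fingers close. It gives the time, the measured TCP pose, the force and the opening at its end, in the units of the state.
- get_obs(): the state, without advancing time (a new reading comes with each control period).
- read_camera(name): name is "side" or "top" or "wrist"; returns a dict with "img" (400x640x3 uint8, red, green, blue), "K" (3x3 intrinsics, pixels), "cam_to_world" (4x4, takes a point from camera to world coordinates). Camera axes: x right, y down, z forward; pixel columns grow to the right and rows downward; lengths in m; the calibration is good to about 2 mm. A picture is of the moment at which its call begins. There is no depth.
- sign_off(): hands the job in, once; it reports no verdict.
The state is a dict: "time_s": time; "qpos": joint angles; "joint_velocities": joint speeds; "effort": joint torques, N m; "tool_pos": TCP position; "tool_rot": TCP orientation; "force": force on the tool from outside, world axes, zero at the start; "wrist_torque": the same for the moment, N m; "grip_width": finger opening in m.
Only numpy, scipy, OpenCV 4.12 (cv2) and the standard library are available. Lean on these libraries where they do the work, as an engineer would, in place of code of your own. Each camera call takes 0.05 s, during which the arm holds its last target.

### The job

Lift the oil can by its handle off the plate of the demagnetiser and stand it upright in the middle of the drip pan; then lay every spanner from the black rubber mat on the plate, flat and side by side, wholly on the plate. When all of them lie there, turn the selector to the two-dot mark, then back to the off bar, with the spanners still on the plate, and only then put all the spanners back on the mat, flat and side by side. Never tip the oil can, and leave the meter and the bottle where they are.

Things in the scene. Friction and masses are not known exactly. Their poses are not given: they have to be found in the camera images.
- plate (a point): centre of the upper face of the demagnetiser's bare rimless steel plate, 200 mm (x) by 260 mm (y), 56 mm above the bench, on a fixed grey housing 320 x 270 mm whose top is 6 mm lower. x points along the housing away from the robot, to the selector; z up. The housing reaches 5 mm past the plate at the sides and near end, 115 mm at the far end.
- selector (a joint): selector angle in rad, 0 to 2.094. 0 = off (pointer at the white bar, along +x of plate), growing clockwise from above: one-dot mark 0.698, two-dot mark 1.396, three-dot mark 2.094. Within 0.15 of a mark is set to it. No spring, no clicks: friction (0.05 N m) holds it where it is left. It starts between 0 and 0.6.
- selector_grip (a point): grip point of the selector on its vertical axis, 156 mm beyond plate along the x of plate. The knob is a 56 mm black disc with a straight bar grip across it, 53 mm long, 14 mm wide, its top 7 mm above this point, 32 mm tall; this point's x lies along the bar and turns with it; the white pointer line is on the -x half.
- can: red oil can: round body of 100 mm diameter, shoulder at 70 mm, filler cap to 108 mm; about 0.3 to 0.6 kg. It starts on the plate. Origin: centre of its underside, z up. A short brass spout leans out towards +x, to 79 mm from the axis and 123 mm high.
- can_handle (a point): middle of the straight black top bar of the can's arch handle, on the can's axis 150 mm above its underside; the bar lies along y, 80 mm long, 12 mm wide (x) and 12 mm high; 36 mm of free space below it, above the filler cap, and the two 10 x 6 mm legs stand at y = +-37 mm.
- pan_in (a point): centre of the inner floor of the fixed square dark steel drip pan, 170 x 170 mm inside, rim 13 mm above this floor and floor 5 mm above the bench; empty at the start; it stands on one side of the demagnetiser, either left or right.
- mat_top (a point): centre of the upper face of the fixed black rubber tool mat, 210 mm (x) by 270 mm (y), 4 mm thick, lying on the bench on the other side of the demagnetiser than the pan. The spanners start on it, side by side 80 mm apart, lying roughly along its x; z up.
- spanner_a: a bare steel combination spanner 130 mm long; flat shank 13 mm wide and 8 mm thick; open jaw at +x and ring at -x, each 25 mm wide and 10 mm thick. Origin: middle of its length, on the underside when it lies flat; x along its length, z up. About 130 g. May be absent (None).
- spanner_b: a bare steel combination spanner 150 mm long; flat shank 14 mm wide and 8 mm thick; open jaw at +x and ring at -x, each 28 mm wide and 10 mm thick. Origin: middle of its length, on the underside when it lies flat; x along its length, z up. About 150 g. May be absent (None).
- spanner_c: a bare steel combination spanner 170 mm long; flat shank 15 mm wide and 8 mm thick; open jaw at +x and ring at -x, each 31 mm wide and 10 mm thick. Origin: middle of its length, on the underside when it lies flat; x along its length, z up. About 170 g. May be absent (None).
- meter: red multimeter lying on the bench on the right, beyond mat or pan, 85 x 150 x 35 mm; origin under its centre. To be left alone.
- bottle: green glass bottle, 68 mm diameter, 200 mm high, standing on the bench on the left; origin under its centre. To be left alone.
Things that resemble listed ones, but are neither listed nor needed, are in the scene too. Of the things like the can, leave any that is purple; of the rest the larger one is meant. What is shaped like the spanner_b but brown is not meant.

How it is judged:
By the outcome, as a careful person would: the job done as asked, in the order asked, and still so for the second after the job is handed in, with the robot touching nothing.
Of spanner_a, spanner_b, spanner_c only 2 to 3 are there at a start; the rules pass over those that are not, and their reading is None.
At some moment in a run one of spanner_a, spanner_b, spanner_c may be knocked a few centimetres aside while the robot is not near it.
It also fails if it takes over 210 s, if anything falls off the work surface, if the arm or the gripper's body presses on something with over 40 N, if the wrist force passes 120 N, or if a joint passes its speed limit or range.

## Working session

There is one attempt and no reset: what is moved stays moved. The work goes in short steps, Python scripts to look and compute and a shell command to move; the robot and the scene stay as the last step left them, time stands still between calls to the robot, and variables do not carry over. Pictures are saved under pics/ and viewed, and the job is handed in when it is done.

```bash
mkdir -p pics; python3 - <<'E'
from cell import *
import cv2
for n in ["top","side","wrist"]:
    c=read_camera(n); cv2.imwrite(f"pics/{n}0.png",c["img"][:,:,::-1]); print(n,c["K"].round(1).tolist(),c["cam_to_world"].round(4).tolist())
o=get_obs(); print({k:o[k] for k in("time_s","tool_pos","tool_rot","force","grip_width")})
E
```

```text
top [[373.8, 0.0, 315.6], [0.0, 373.8, 202.1], [0.0, 0.0, 1.0]] [[-0.0174, -0.9897, 0.1424, 0.3267], [-0.9997, 0.0193, 0.012, -0.0996], [-0.0147, -0.1421, -0.9897, 1.5102], [0.0, 0.0, 0.0, 1.0]]
side [[463.8, 0.0, 319.3], [0.0, 463.8, 201.6], [0.0, 0.0, 1.0]] [[0.7402, -0.4185, 0.5264, -0.1784], [-0.6722, -0.4824, 0.5617, -0.868], [0.0189, -0.7695, -0.6383, 1.0455], [0.0, 0.0, 0.0, 1.0]]
wrist [[288.5, 0.0, 321.7], [0.0, 288.5, 195.2], [0.0, 0.0, 1.0]] [[0.3299, 0.9105, 0.2492, 0.1471], [0.944, -0.3174, -0.0898, 0.6373], [-0.0026, 0.2649, -0.9643, 0.3844], [0.0, 0.0, 0.0, 1.0]]
{'time_s': 0.15, 'tool_pos': array([0.21416823, 0.61339014, 0.29145275]), 'tool_rot': array([1.79993723e+02, 7.95374486e-02, 7.07574385e+01]), 'force': array([ 0.12690281,  0.3861699 , -0.43571598]), 'grip_width': 0.0870387120871901}
```

View pics/top0.png

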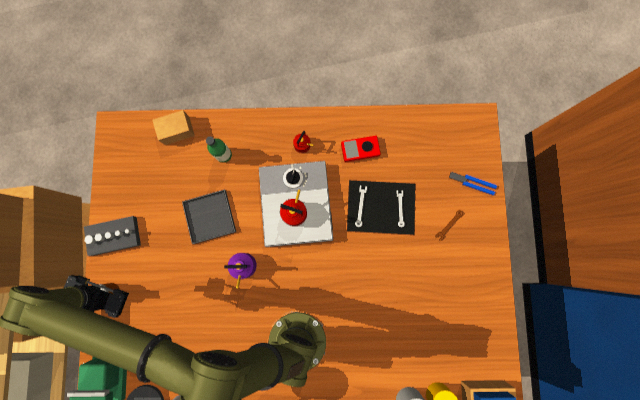

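View pics/side0.png

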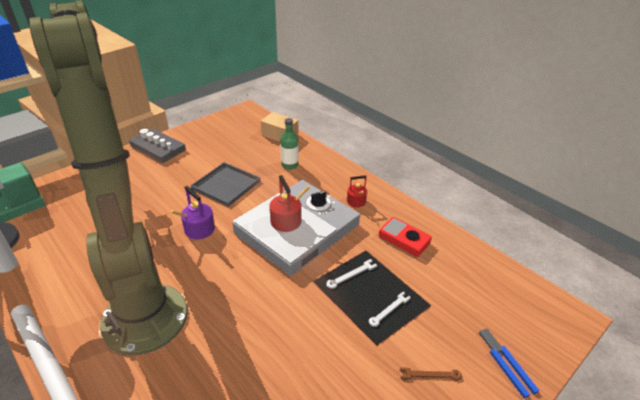

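View pics/wrist0.png

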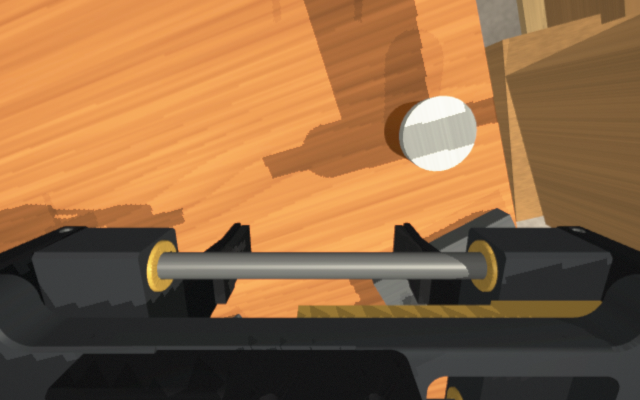

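The can is on the plate near top (292,212), the pan is on the left at (210,217), and the mat is on the right at (381,208) with two spanners. The decoys are a purple can at (241,265), a small red can at (302,143) and a brown spanner at (450,225). I'll enlarge crops next.

```bash
python3 - <<'E'
import cv2
im=cv2.imread("pics/top0.png")
def crop(im,x0,y0,w,h,s,fn):
    c=cv2.resize(im[y0:y0+h,x0:x0+w],None,fx=s,fy=s,interpolation=cv2.INTER_CUBIC)
    for i in range(0,w,10):
        cv2.putText(c,str(x0+i),(i*s,8),0,.3,(255,0,255),1); cv2.line(c,(i*s,8),(i*s,14),(255,0,255),1)
    for i in range(0,h,10):
        cv2.putText(c,str(y0+i),(0,i*s+4),0,.3,(255,0,255),1)
    cv2.imwrite(fn,c)
crop(im,255,155,80,95,6,"pics/t0a.png")
crop(im,340,170,85,75,8,"pics/t0b.png")
crop(im,175,180,70,70,8,"pics/t0c.png")
im=cv2.imread("pics/side0.png")
crop(im,225,170,140,105,5,"pics/s0a.png")
E
```

```text
(no output)
```

View pics/t0a.png

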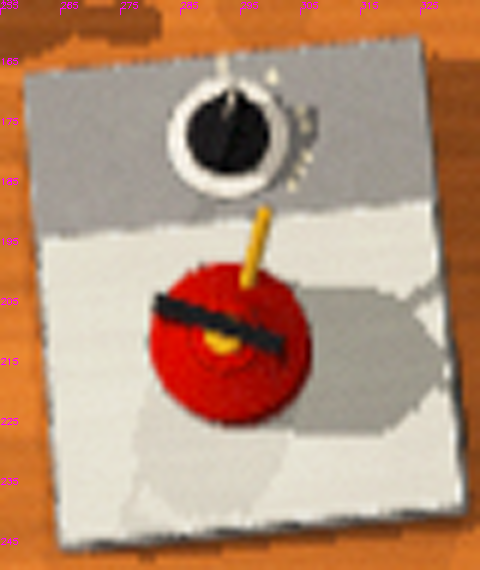

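View pics/t0b.png

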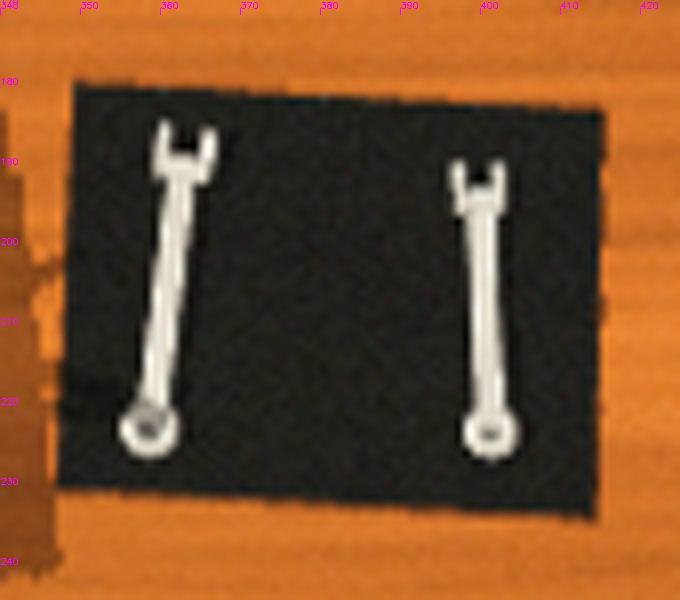

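View pics/t0c.png

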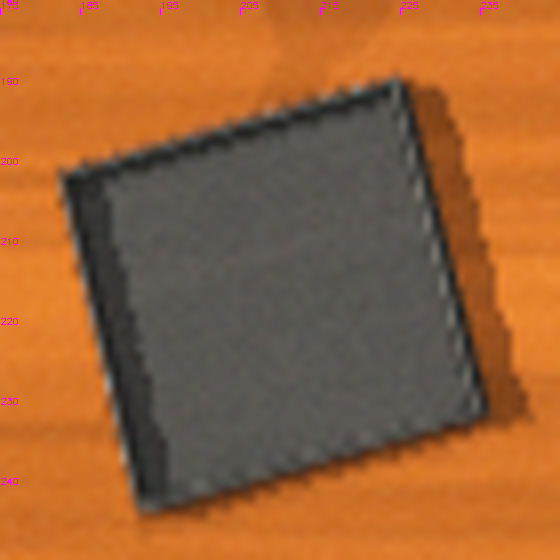

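View pics/s0a.png

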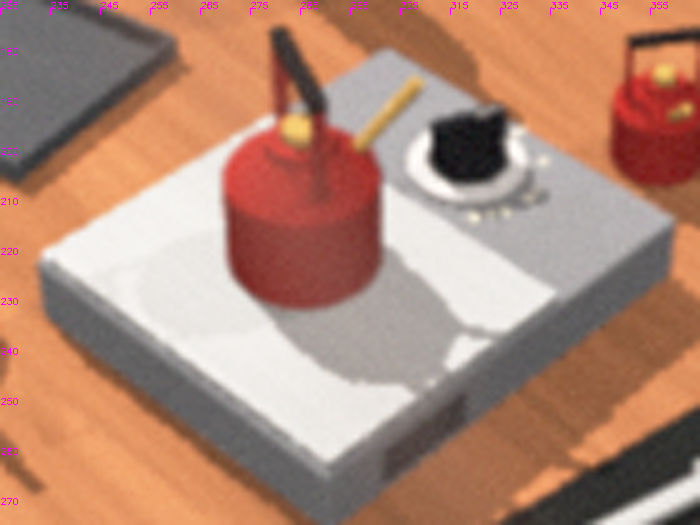

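```bash
cat > h.py <<'E'
import numpy as np, cv2
CAM={}
def setcam(n,c): CAM[n]=(np.array(c["K"]),np.array(c["cam_to_world"]))
CAM["top"]=(np.array([[373.8,0,315.6],[0,373.8,202.1],[0,0,1]]),np.array([[-0.0174,-0.9897,0.1424,0.3267],[-0.9997,0.0193,0.012,-0.0996],[-0.0147,-0.1421,-0.9897,1.5102],[0,0,0,1]]))
CAM["side"]=(np.array([[463.8,0,319.3],[0,463.8,201.6],[0,0,1]]),np.array([[0.7402,-0.4185,0.5264,-0.1784],[-0.6722,-0.4824,0.5617,-0.868],[0.0189,-0.7695,-0.6383,1.0455],[0,0,0,1]]))
def ray(n,u,v):
    K,T=CAM[n] if isinstance(n,str) else n
    d=T[:3,:3]@np.linalg.solve(K,[u,v,1]); return T[:3,3],d
def onz(n,u,v,z):
    o,d=ray(n,u,v); return o+d*(z-o[2])/d[2]
def tri(a,b):
    A=[];B=[]
    for n,u,v in(a,b):
        o,d=ray(n,u,v); d=d/np.linalg.norm(d); P=np.eye(3)-np.outer(d,d); A.append(P);B.append(P@o)
    return np.linalg.lstsq(np.vstack(A),np.hstack(B),rcond=None)[0]
def proj(n,p):
    K,T=CAM[n] if isinstance(n,str) else n
    q=K@(T[:3,:3].T@(np.array(p)-T[:3,3])); return q[:2]/q[2]
def crop(im,x0,y0,w,h,s,fn):
    c=cv2.resize(im[y0:y0+h,x0:x0+w],None,fx=s,fy=s,interpolation=cv2.INTER_CUBIC)
    for i in range(0,w,10):
        cv2.putText(c,str(x0+i),(i*s,8),0,.3,(255,0,255),1); cv2.line(c,(i*s,8),(i*s,14),(255,0,255),1)
    for i in range(0,h,10): cv2.putText(c,str(y0+i),(0,i*s+4),0,.3,(255,0,255),1)
    cv2.imwrite(fn,c)
E
python3 - <<'E'
from h import *
np.set_printoptions(precision=4,suppress=True)
ang=lambda v:np.degrees(np.arctan2(v[1],v[0]))
def poly(name,pts,z):
    P=np.array([onz("top",u-.4,v-.4,z) for u,v in pts]); print(name,P[:,:2].tolist() and P[:,:2].round(4).tolist(),"c",P.mean(0),"lens",[round(float(np.linalg.norm(P[i]-P[i-1])),4) for i in range(len(P))],"ang",[round(float(ang(P[i]-P[i-1])),1) for i in range(len(P))])
poly("plate",[(262,194.7),(327,188.3),(332.7,240.3),(265,246.2)],.056)
poly("housfar",[(259.2,167.5),(325.3,161.3)],.05)
poly("pan",[(182.8,201.9),(225.3,190),(236,231.3),(192.5,244)],.018)
poly("mat",[(349.4,180),(415.6,183.8),(414.6,234.8),(347.3,231)],.004)
poly("spL",[(358.1,227.5),(363.5,185.6)],.012)
poly("spR",[(401.4,227.8),(400,190.3)],.012)
poly("handle",[(280.8,205.5),(302.5,212.5)],.208)
poly("knobdisc",[(293,178)],.06)
for t,s in(((280.8,205.5),(280.6,176.4)),((302.5,212.5),(288.6,191))): print("tri",tri(("top",t[0]-.4,t[1]-.4),("side",s[0]-.4,s[1]-.4)))
for u,v in[(233.5,221),(290.5,263),(336.5,228.5),(359,214)]: print("side",onz("side",u,v,.056))
E
```

```text
plate [[0.5712, 0.1308], [0.5918, -0.1264], [0.3868, -0.1441], [0.3688, 0.1185]] c [ 0.4796 -0.0053  0.056 ] lens [0.2028, 0.258, 0.2057, 0.2632] ang [3.5, -85.4, -175.1, 93.9]
housfar [[0.683, 0.1434], [0.7029, -0.1221]] c [0.693  0.0106 0.05  ] lens [0.2662, 0.2662] ang [94.3, -85.7]
pan [[0.5544, 0.4586], [0.6, 0.2865], [0.4312, 0.2406], [0.3838, 0.414]] c [0.4923 0.35   0.018 ] lens [0.1764, 0.1781, 0.1749, 0.1798] ang [14.6, -75.2, -164.8, 105.3]
mat [[0.634, -0.2199], [0.6126, -0.4895], [0.405, -0.474], [0.4252, -0.2052]] c [ 0.5192 -0.3471  0.004 ] lens [0.2093, 0.2704, 0.2082, 0.2696] ang [-4.0, -94.5, 175.7, 85.7]
spL [[0.4378, -0.2482], [0.6079, -0.2759]] c [ 0.5229 -0.2621  0.012 ] lens [0.1723, 0.1723] ang [170.8, -9.2]
spR [[0.4334, -0.421], [0.5856, -0.4229]] c [ 0.5095 -0.4219  0.012 ] lens [0.1522, 0.1522] ang [179.3, -0.7]
handle [[0.5058, 0.0403], [0.4795, -0.0358]] c [0.4927 0.0022 0.208 ] lens [0.0805, 0.0805] ang [71.0, -109.0]
knobdisc [[0.6352, 0.0074]] c [0.6352 0.0074 0.06  ] lens [0.0] ang [0.0]
tri [0.5068 0.0403 0.2045]
tri [ 0.4786 -0.0352  0.208 ]
side [0.3677 0.1096 0.056 ]
side [ 0.3889 -0.1478  0.056 ]
side [ 0.5897 -0.1301  0.056 ]
side [ 0.6926 -0.1284  0.056 ]
```

```bash
python3 -m crank '[[87,40,-30,40,0,0,-8],[87,80,-70,80,0,0,-16],[87,110,-110,80,0,0,-24],[87,130,-150,80,0,0,-32],[87,150,-190,80,0,0,-40],[87,170,-230,80,0,0,-48],[87,190,-270,80,0,0,-56],[87,200,-310,80,0,0,-60]]' 20
```

```text
time_s: 0.95
tool_pos: [0.4154, 0.3009, 0.3711]
tool_rot: [180.0, 0.1, 10.4]
force: [1.0, -0.1, 0.0]
grip_width: 0.0873
```

```bash
python3 -m crank '[[87,15,-50,0,0,0,-6],[87,30,-100,0,0,0,-12],[87,45,-150,0,0,0,-18],[87,60,-200,0,0,0,-24],[87,70,-250,0,0,0,-29],[87,77,-298,-20,0,0,-29],[87,77,-298,-50,0,0,-29],[87,77,-298,-50,0,0,-29]]'; python3 - <<'E'
from cell import *
import cv2
from h import *
for n in["wrist","top"]:
    c=read_camera(n); cv2.imwrite(f"pics/{n}1.png",c["img"][:,:,::-1]); setcam(n,c)
print(CAM["wrist"][1].round(4).tolist())
p=get_obs()["tool_pos"]; print(p,get_obs()["tool_rot"])
print([proj("wrist",(x,y,.212)).round(1).tolist() for x,y in((.506,.04),(.479,-.0355),(.4925,.0025))])
E
```

```text
time_s: 1.75
tool_pos: [0.4903, -0.0003, 0.3175]
tool_rot: [179.8, 0.4, -18.9]
force: [0.9, 1.8, -0.3]
grip_width: 0.087
[[0.9458, -0.3106, -0.0946, 0.5158], [-0.3246, -0.9114, -0.2531, 0.0683], [-0.0076, 0.27, -0.9628, 0.4103], [0.0, 0.0, 0.0, 1.0]]
[0.49202958 0.00380839 0.32106126] [ 1.79973445e+02  1.51294329e-01 -1.85521503e+01]
[[323.7, 159.5], [322.2, 263.9], [322.8, 214.1]]
```

View pics/wrist1.png

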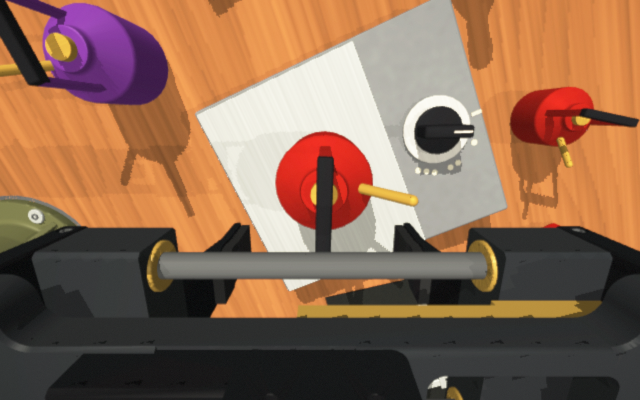

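```bash
python3 -m crank '[[87,1,0,-25,0,0,0],[87,1,0,-45,0,0,0],[87,1,0,-64,0,0,0],[87,1,0,-64,0,0,0],[0,1,0,-64,0,0,0],[0,1,0,-64,0,0,0],[0,1,0,-64,0,0,0],[0,1,0,-64,0,0,0]]' 40;python3 -m crank '[[0,0,0,0,0,0,0],[0,0,0,0,0,0,0],[0,0,0,0,0,0,0]]' 40
```

```text
time_s: 2.65
tool_pos: [0.4934, 0.004, 0.2579]
tool_rot: [-180.0, 0.1, -18.5]
force: [-0.2, 0.8, -0.2]
grip_width: 0.0627
time_s: 2.95
tool_pos: [0.4935, 0.0039, 0.258]
tool_rot: [-180.0, 0.1, -18.5]
force: [-0.2, 0.4, 0.9]
grip_width: 0.039
```

```bash
python3 -m crank '[[0,0,0,0,0,0,0],[0,0,0,0,0,0,0],[0,0,0,0,0,0,0],[0,0,0,0,0,0,0],[0,0,0,0,0,0,0],[0,0,0,0,0,0,0]]' 40; python3 -m crank '[[0,0,0,10,0,0,0],[0,0,0,20,0,0,0],[0,0,0,35,0,0,0],[0,0,0,50,0,0,0],[0,0,0,50,0,0,0]]'
```

```text
time_s: 3.55
tool_pos: [0.4933, 0.0038, 0.2579]
tool_rot: [-180.0, 0.1, -18.6]
force: [-0.1, 0.2, 0.4]
grip_width: 0.0115
time_s: 4.05
tool_pos: [0.4946, 0.0039, 0.3105]
tool_rot: [-179.8, -0.1, -18.5]
force: [1.1, -0.4, -3.9]
grip_width: 0.0115
```

```bash
python3 - <<'E'
from cell import *
import cv2
from h import *
for n in["side"]:
    c=read_camera(n); cv2.imwrite(f"pics/{n}2.png",c["img"][:,:,::-1])
print(get_obs()["force"],get_obs()["grip_width"])
E
```

```text
[ 0.60983475  0.15355537 -4.16962447] 0.011623103611683627
```

View pics/side2.png

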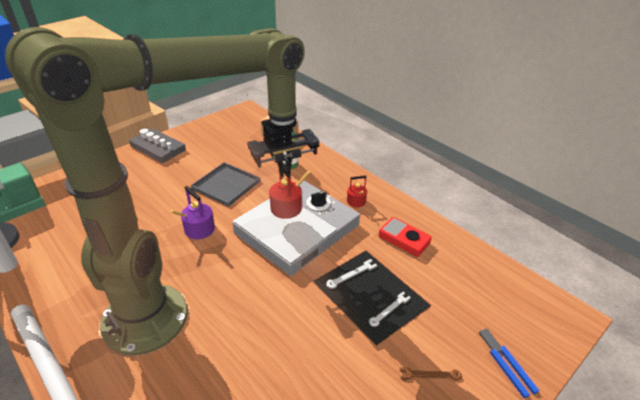

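```bash
python3 -m crank '[[0,0,10,0,0,0,0],[0,0,30,0,0,0,0],[0,0,55,0,0,0,0],[0,0,80,0,0,0,0],[0,0,105,0,0,0,0],[0,0,130,0,0,0,0],[0,0,155,0,0,0,0],[0,0,180,0,0,0,0]]'; python3 -m crank '[[0,0,25,0,0,0,0],[0,-1,50,0,0,0,0],[0,-1,75,0,0,0,0],[0,-2,100,0,0,0,0],[0,-2,125,0,0,0,0],[0,-2,145,0,0,0,0],[0,-2,160,0,0,0,0],[0,-2,165,0,0,0,0]]'
```

```text
time_s: 4.9
tool_pos: [0.4931, 0.1857, 0.3079]
tool_rot: [-180.0, 0.1, -18.5]
force: [0.6, -0.6, -4.6]
grip_width: 0.0116
time_s: 5.7
tool_pos: [0.4902, 0.353, 0.3071]
tool_rot: [-180.0, 0.1, -18.4]
force: [-0.8, 0.0, -4.7]
grip_width: 0.0114
```

```bash
python3 -m crank '[[0,2,-1,-15,0,0,0],[0,2,-2,-30,0,0,0],[0,2,-2,-48,0,0,0],[0,2,-2,-65,0,0,0],[0,2,-2,-80,0,0,0],[0,2,-2,-88,0,0,0],[0,2,-2,-94,0,0,0],[0,2,-2,-96,0,0,0]]'; python3 -m crank '[[0,0,0,-1,0,0,0],[0,0,0,-2,0,0,0],[0,0,0,-2,0,0,0]]';  python3 - <<'E'
from cell import *
import cv2
from h import *
c=read_camera("side")["img"][:,:,::-1]; crop(c,180,100,130,110,6,"pics/s3.png")
c=read_camera("top")["img"][:,:,::-1]; crop(c,170,160,100,100,6,"pics/t3.png")
E
```

```text
time_s: 6.5
tool_pos: [0.4922, 0.3507, 0.2106]
tool_rot: [180.0, 0.1, -18.4]
force: [-0.5, -0.6, -3.7]
grip_width: 0.0115
time_s: 6.8
tool_pos: [0.4924, 0.3508, 0.209]
tool_rot: [-180.0, 0.1, -18.4]
force: [0.0, -0.6, -3.4]
grip_width: 0.0114
```

View pics/s3.png

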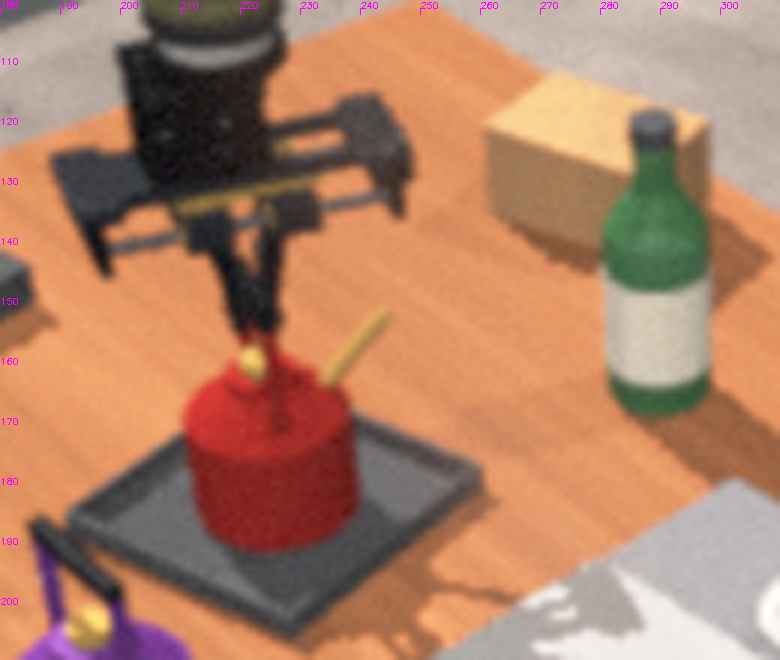

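View pics/t3.png

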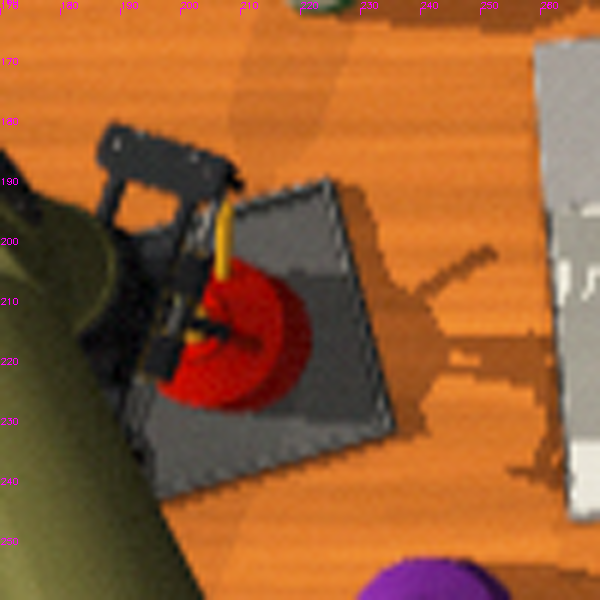

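```bash
python3 -m crank '[[0,0,0,-1,0,0,0],[0,0,0,-2,0,0,0],[0,0,0,-2,0,0,0]]'; python3 -m crank '[[0,0,0,-1,0,0,0],[0,0,0,-1,0,0,0]]'
```

```text
time_s: 7.2
tool_pos: [0.4923, 0.3509, 0.207]
tool_rot: [-180.0, 0.1, -18.4]
force: [-0.2, 0.2, -4.6]
grip_width: 0.0116
time_s: 7.4
tool_pos: [0.4925, 0.3511, 0.207]
tool_rot: [-179.9, 0.1, -18.4]
force: [-2.4, -0.7, 2.6]
grip_width: 0.0114
```

```bash
python3 -m crank '[[30,0,0,0,0,0,0],[60,0,0,0,0,0,0],[60,0,0,0,0,0,0],[60,0,0,0,0,0,0],[60,0,0,0,0,0,0],[60,0,0,20,0,0,0],[60,0,0,50,0,0,0],[60,0,0,100,0,0,0]]'; python3 -m crank '[[60,0,-40,25,0,0,0],[60,0,-90,25,0,0,0],[60,0,-140,25,0,0,0],[60,0,-190,25,0,0,0],[60,0,-240,25,0,0,0],[60,0,-290,25,0,0,0],[60,0,-340,25,0,0,0],[60,0,-390,0,0,0,0]]'
```

```text
time_s: 8.2
tool_pos: [0.4911, 0.3502, 0.3047]
tool_rot: [179.7, 0.3, -18.4]
force: [0.8, -0.3, -0.1]
grip_width: 0.0585
time_s: 9.0
tool_pos: [0.4924, -0.0374, 0.31]
tool_rot: [179.9, -0.0, -18.4]
force: [-0.0, -0.7, 0.0]
grip_width: 0.06
```

```bash
python3 -m crank '[[60,5,-30,0,0,0,-8],[60,10,-60,0,0,0,-16],[60,15,-90,0,0,0,-24],[60,20,-120,0,0,0,-32],[60,25,-150,0,0,0,-40],[60,28,-180,0,0,0,-48],[60,30,-210,0,0,0,-56],[60,30,-225,0,0,0,-64]]'; python3 -m crank '[[60,0,0,-20,0,0,-8],[60,0,0,-60,0,0,-17],[60,0,0,-100,0,0,-17],[60,0,0,-120,0,0,-17],[60,0,0,-120,0,0,-17]]';python3 - <<'E'
from cell import *
import cv2
from h import *
c=read_camera("wrist"); cv2.imwrite("pics/w4.png",c["img"][:,:,::-1]); print(c["cam_to_world"].round(4).tolist());print(get_obs()["tool_pos"],get_obs()["tool_rot"])
c=read_camera("side")["img"][:,:,::-1]; cv2.imwrite("pics/s4.png",c)
E
```

```text
time_s: 9.8
tool_pos: [0.5217, -0.2655, 0.3102]
tool_rot: [179.9, -0.2, -83.0]
force: [-0.9, 0.4, 0.5]
grip_width: 0.0598
time_s: 10.3
tool_pos: [0.52, -0.2643, 0.187]
tool_rot: [179.6, -0.1, -99.9]
force: [-0.1, 0.1, 0.7]
grip_width: 0.0599
[[-0.1731, -0.9474, -0.2692, 0.5934], [-0.9849, 0.1674, 0.0443, -0.2768], [0.0031, 0.2728, -0.9621, 0.2796], [0.0, 0.0, 0.0, 1.0]]
[ 0.52113225 -0.26512551  0.18923263] [ 1.79773606e+02 -1.62966337e-01 -9.99507506e+01]
```

View pics/w4.png

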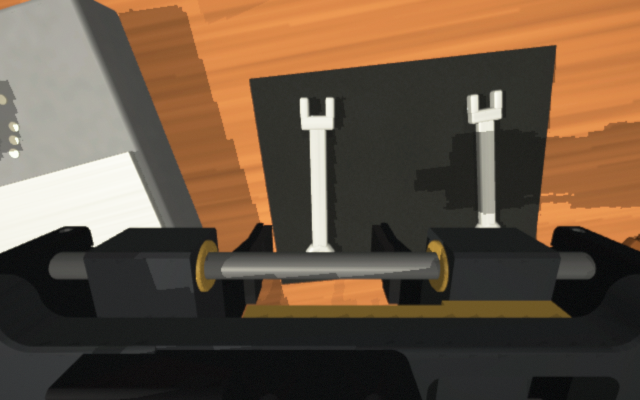

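View pics/s4.png

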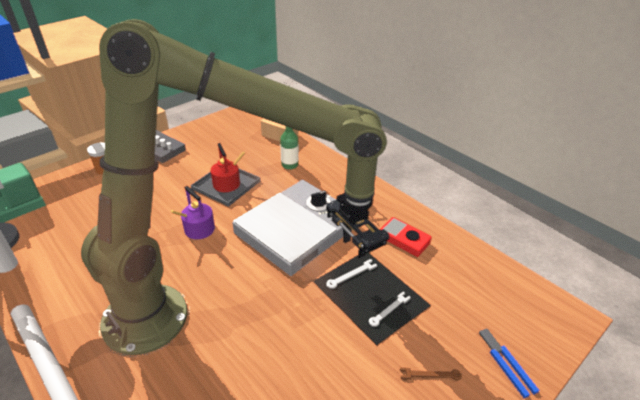

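```bash
python3 - <<'E'
from cell import *
from h import *
c=read_camera("wrist"); setcam("wrist",c)
P=[onz("wrist",u,v,.012) for u,v in((317.5,130),(320.5,243))]
d=P[0]-P[1]; print(P,np.degrees(np.arctan2(d[1],d[0])))
Q=[onz("wrist",u,v,.013) for u,v in((317,97),)];print(Q)
print([proj("wrist",p) for p in((.6079,-.2759,.012),(.4378,-.2482,.012))])
P=[onz("wrist",u,v,.012) for u,v in((485,122),(485,225))]
d=P[0]-P[1]; print("R",P,np.degrees(np.arctan2(d[1],d[0])))
E
```

```text
[array([ 0.58260438, -0.27308176,  0.012     ]), array([ 0.47080723, -0.25609495,  0.012     ])] -8.639613614205853
[array([ 0.61095831, -0.27773974,  0.013     ])]
[array([315.59884602, 100.98630243]), array([318.58612366, 272.51246811])]
R [array([ 0.56304776, -0.42538334,  0.012     ]), array([ 0.46118792, -0.4229353 ,  0.012     ])] -1.3767526876733658
```

```bash
python3 -m crank '[[60,2,1,-30,0,0,1],[60,2,1,-60,0,0,1],[60,2,1,-85,0,0,1],[60,2,1,-100,0,0,1],[60,2,1,-108,0,0,1],[60,2,1,-111,0,0,1],[60,2,1,-112,0,0,1],[60,2,1,-112,0,0,1]]' ; python3 -m crank '[[0,0,0,0,0,0,0],[0,0,0,0,0,0,0],[0,0,0,0,0,0,0],[0,0,0,0,0,0,0],[0,0,0,0,0,0,0],[0,0,0,0,0,0,0],[0,0,0,0,0,0,0],[0,0,0,0,0,0,0]]' 40
```

```text
time_s: 11.25
tool_pos: [0.5251, -0.2654, 0.0806]
tool_rot: [-179.9, -0.2, -99.0]
force: [0.0, 0.1, 0.0]
grip_width: 0.0597
time_s: 12.05
tool_pos: [0.5252, -0.265, 0.0806]
tool_rot: [-179.9, -0.2, -98.9]
force: [0.9, 1.0, 0.2]
grip_width: 0.0134
```

```bash
python3 -m crank '[[40,0,0,0,0,0,0],[40,0,0,0,0,0,0],[40,0,0,-4,0,0,0],[40,0,0,-4,0,0,0],[0,0,0,-4,0,0,0],[0,0,0,-4,0,0,0],[0,0,0,-4,0,0,0],[0,0,0,-4,0,0,0]]' ; python3 -m crank '[[0,0,0,0,0,0,0],[0,0,0,0,0,0,0],[0,0,0,0,0,0,0]]' 40
```

```text
time_s: 12.85
tool_pos: [0.5253, -0.265, 0.0766]
tool_rot: [-179.9, -0.2, -98.9]
force: [0.5, 1.1, -0.3]
grip_width: 0.0158
time_s: 13.15
tool_pos: [0.5253, -0.265, 0.0767]
tool_rot: [-179.9, -0.2, -98.9]
force: [0.6, -0.9, -0.7]
grip_width: 0.0144
```

```bash
python3 -m crank '[[0,0,0,20,0,0,0],[0,0,0,50,0,0,0],[0,0,0,90,0,0,0],[0,0,0,130,0,0,0],[0,0,20,140,0,0,8],[0,0,50,140,0,0,16],[0,0,80,140,0,0,24],[0,0,110,140,0,0,32]]' ; python3 -m crank '[[0,0,25,0,0,0,8],[0,0,50,0,0,0,16],[0,0,75,0,0,0,24],[0,0,100,0,0,0,32],[0,0,125,0,0,0,40],[0,0,145,0,0,0,48],[0,0,153,0,0,0,56],[0,0,153,0,0,0,64]]'
```

```text
time_s: 13.95
tool_pos: [0.5248, -0.154, 0.2166]
tool_rot: [-179.9, -0.2, -66.6]
force: [0.4, 1.3, -1.0]
grip_width: 0.0141
time_s: 14.75
tool_pos: [0.5244, 0.0011, 0.2161]
tool_rot: [-179.8, -0.1, -2.1]
force: [-0.0, -1.1, -2.0]
grip_width: 0.0141
```

```bash
python3 -m crank '[[0,0,0,0,0,0,4],[0,0,0,0,0,0,7],[0,0,0,0,0,0,7]]';python3 - <<'E'
from cell import *
import cv2
from h import *
c=read_camera("side")["img"][:,:,::-1]; cv2.imwrite("pics/s5.png",c); crop(c,220,130,150,110,5,"pics/s5.png")
E
```

```text
time_s: 15.05
tool_pos: [0.5241, 0.001, 0.2157]
tool_rot: [-179.8, -0.1, 4.9]
force: [-1.3, 0.3, -2.4]
grip_width: 0.0143
```

View pics/s5.png

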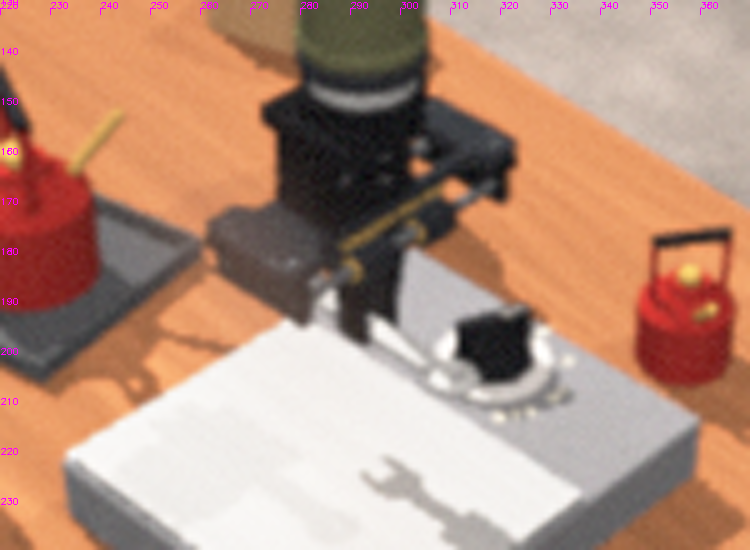

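```bash
python3 -m crank '[[0,1,-3,-20,0,0,0],[0,1,-3,-45,0,0,0],[0,1,-3,-65,0,0,0],[0,1,-3,-77,0,0,0],[0,1,-3,-82,0,0,0],[0,1,-3,-84,0,0,0]]'; python3 -m crank '[[0,0,0,-1,0,0,0],[0,0,0,-2,0,0,0],[0,0,0,-2,0,0,0]]'
```

```text
time_s: 15.7
tool_pos: [0.5252, -0.0022, 0.1317]
tool_rot: [-179.8, -0.0, 4.8]
force: [-0.1, -0.2, -2.0]
grip_width: 0.0144
time_s: 16.0
tool_pos: [0.5256, -0.0021, 0.1303]
tool_rot: [-179.8, -0.1, 4.8]
force: [0.5, -0.2, -1.6]
grip_width: 0.0142
```

```bash
python3 -m crank '[[0,0,0,-1,0,0,0],[0,0,0,-2,0,0,0],[0,0,0,-2,0,0,0]]';python3 -m crank '[[0,0,0,-1,0,0,0],[0,0,0,-1,0,0,0]]'
```

```text
time_s: 16.3
tool_pos: [0.5259, -0.002, 0.1286]
tool_rot: [-179.8, -0.1, 4.8]
force: [-0.2, 0.1, 0.8]
grip_width: 0.0143
time_s: 16.5
tool_pos: [0.5259, -0.0021, 0.1285]
tool_rot: [-179.8, -0.1, 4.7]
force: [-3.4, -0.4, 7.2]
grip_width: 0.0144
```

```bash
python3 -m crank '[[40,0,0,0,0,0,0],[40,0,0,0,0,0,0],[40,0,0,0,0,0,0],[40,0,0,0,0,0,0],[40,0,0,30,0,0,0],[40,0,0,70,0,0,0],[40,0,-20,110,0,0,-8],[50,0,-60,130,0,0,-16]]';python3 -m crank '[[60,0,-50,0,0,0,-8],[60,0,-100,0,0,0,-16],[60,0,-150,0,0,0,-24],[60,0,-200,0,0,0,-32],[60,-5,-250,0,0,0,-40],[60,-10,-300,0,0,0,-48],[60,-13,-340,0,0,0,-56],[60,-15,-360,0,0,0,-64]]'
```

```text
time_s: 17.3
tool_pos: [0.5276, -0.0594, 0.2619]
tool_rot: [-179.6, -0.4, -11.2]
force: [0.7, -1.0, -0.5]
grip_width: 0.0428
time_s: 18.1
tool_pos: [0.5104, -0.4238, 0.2618]
tool_rot: [-179.7, -0.5, -75.8]
force: [-0.2, 0.1, 0.6]
grip_width: 0.0599
```

```bash
python3 -m crank '[[60,0,0,-20,0,0,-8],[60,0,0,-50,0,0,-16],[60,0,0,-70,0,0,-16],[60,0,0,-70,0,0,-16]]';python3 - <<'E'
from cell import *
import cv2
from h import *
c=read_camera("wrist"); setcam("wrist",c); cv2.imwrite("pics/w6.png",c["img"][:,:,::-1])
c=read_camera("top"); crop(c["img"][:,:,::-1],245,150,180,100,4,"pics/t6.png")
E
```

```text
time_s: 18.5
tool_pos: [0.5094, -0.4223, 0.1881]
tool_rot: [180.0, -0.3, -91.8]
force: [0.1, 0.5, 0.1]
grip_width: 0.0599
```

View pics/w6.png

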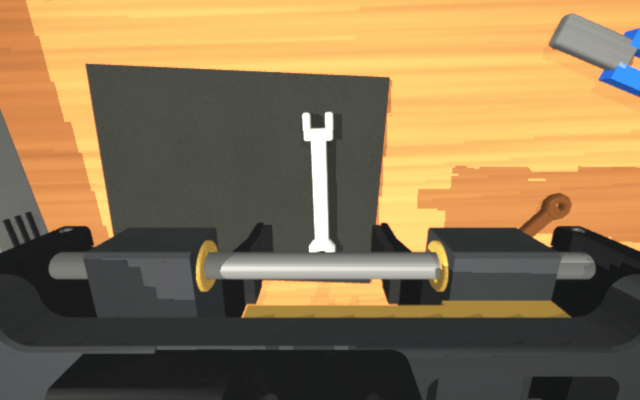

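View pics/t6.png

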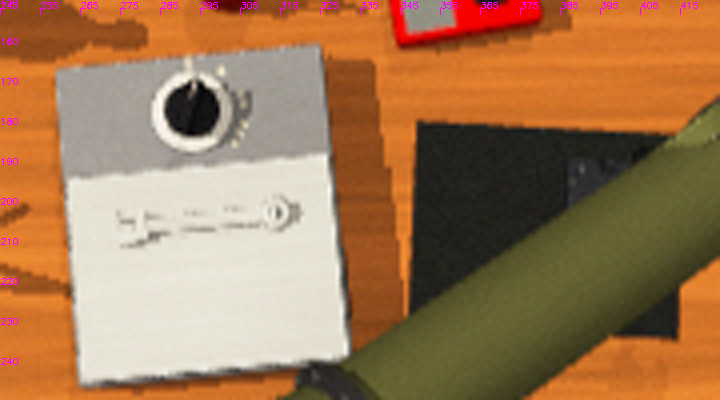

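```bash
python3 - <<'E'
from cell import *
from h import *
c=read_camera("wrist"); setcam("wrist",c)
P=[onz("wrist",u,v,.012) for u,v in((318,145),(321.3,240),(317.5,112))]
d=P[0]-P[1]; print(P,np.degrees(np.arctan2(d[1],d[0])),get_obs()["tool_pos"],get_obs()["tool_rot"])
E
```

```text
[array([ 0.55868769, -0.42371104,  0.012     ]), array([ 0.46229814, -0.42376333,  0.012     ]), array([ 0.58841363, -0.42428306,  0.012     ])] 0.031086092001970524 [ 0.51082461 -0.42426868  0.19287213] [-179.67134438   -0.58077463  -91.77387923]
```

```bash
python3 -m crank '[[60,0,0,-30,0,0,1],[60,0,0,-60,0,0,1],[60,0,0,-85,0,0,1],[60,0,0,-100,0,0,1],[60,0,0,-108,0,0,1],[60,0,0,-110,0,0,1],[60,0,0,-112,0,0,1],[60,0,0,-112,0,0,1]]'
```

```text
time_s: 19.45
tool_pos: [0.5113, -0.4248, 0.0819]
tool_rot: [-179.6, -0.6, -90.8]
force: [-0.1, -0.6, 0.3]
grip_width: 0.0599
```

```bash
python3 -m crank '[[60,0,1,-3,0,0,0],[60,0,1,-5,0,0,0],[60,0,1,-5,0,0,0],[0,0,1,-5,0,0,0],[0,0,1,-5,0,0,0],[0,0,1,-5,0,0,0],[0,0,1,-5,0,0,0],[0,0,1,-5,0,0,0]]' 40;python3 -m crank '[[0,0,0,0,0,0,0],[0,0,0,0,0,0,0],[0,0,0,0,0,0,0],[0,0,0,0,0,0,0]]'
```

```text
time_s: 20.25
tool_pos: [0.5113, -0.4238, 0.0769]
tool_rot: [-179.6, -0.6, -90.8]
force: [-0.3, 0.7, -0.8]
grip_width: 0.0279
time_s: 20.65
tool_pos: [0.5114, -0.4235, 0.0769]
tool_rot: [-179.6, -0.6, -90.8]
force: [-0.1, 2.1, 0.2]
grip_width: 0.0131
```

```bash
python3 -m crank '[[0,0,0,20,0,0,0],[0,0,0,60,0,0,0],[0,0,0,100,0,0,0],[0,0,10,140,0,0,5],[0,0,40,140,0,0,13],[0,0,80,140,0,0,21],[0,-5,120,140,0,0,29],[0,-10,160,140,0,0,37]]';python3 -m crank '[[0,-10,40,0,0,0,8],[0,-20,80,0,0,0,16],[0,-30,120,0,0,0,24],[0,-40,160,0,0,0,32],[0,-50,200,0,0,0,40],[0,-56,235,0,0,0,48],[0,-59,255,0,0,0,56],[0,-59,255,0,0,0,58]]'
```

```text
time_s: 21.45
tool_pos: [0.5009, -0.2622, 0.2165]
tool_rot: [-179.6, -0.6, -53.5]
force: [0.7, 0.7, -1.1]
grip_width: 0.0135
time_s: 22.25
tool_pos: [0.441, -0.004, 0.2162]
tool_rot: [-179.5, -0.6, 5.1]
force: [0.4, -0.7, -0.4]
grip_width: 0.0135
```

```bash
python3 -m crank '[[0,1,-4,-20,0,0,-1],[0,1,-4,-45,0,0,-1],[0,1,-4,-65,0,0,-1],[0,1,-4,-77,0,0,-1],[0,1,-4,-82,0,0,-1],[0,1,-4,-84,0,0,-1]]'; python3 -m crank '[[0,0,0,-1,0,0,0],[0,0,0,-2,0,0,0],[0,0,0,-3,0,0,0]]'
```

```text
time_s: 22.85
tool_pos: [0.4421, -0.0082, 0.1321]
tool_rot: [-179.5, -0.6, 4.0]
force: [0.6, 0.2, -2.3]
grip_width: 0.0134
time_s: 23.15
tool_pos: [0.4426, -0.0082, 0.1296]
tool_rot: [-179.5, -0.7, 4.0]
force: [-0.1, -0.6, -1.7]
grip_width: 0.0132
```

```bash
python3 -m crank '[[0,0,0,-1,0,0,0],[0,0,0,-1,0,0,0]]'; python3 -m crank '[[0,0,0,-1,0,0,0],[0,0,0,-1,0,0,0]]'
```

```text
time_s: 23.35
tool_pos: [0.4428, -0.0081, 0.1288]
tool_rot: [-179.5, -0.7, 4.0]
force: [0.4, 0.3, -1.4]
grip_width: 0.0132
time_s: 23.55
tool_pos: [0.4429, -0.0081, 0.1287]
tool_rot: [-179.5, -0.7, 4.0]
force: [-3.2, 0.5, 8.1]
grip_width: 0.0134
```

```bash
python3 -m crank '[[40,0,0,0,0,0,0],[40,0,0,0,0,0,0],[40,0,0,0,0,0,0],[40,0,0,0,0,0,0],[40,0,0,30,0,0,0],[40,0,0,70,0,0,0],[40,10,0,110,0,0,8],[50,30,0,140,0,0,16]]';python3 -m crank '[[60,40,0,20,0,0,8],[60,80,0,20,0,0,16],[60,110,0,20,0,0,24],[60,140,0,20,0,0,32],[60,160,10,20,0,0,40],[60,164,14,10,0,0,48],[60,164,14,0,0,0,56],[60,164,14,-20,0,0,64]]'; python3 - <<'E'
from cell import *
import cv2
from h import *
c=read_camera("wrist"); setcam("wrist",c); cv2.imwrite("pics/w7.png",c["img"][:,:,::-1])
print(c["cam_to_world"].tolist())
c=read_camera("side"); crop(c["img"][:,:,::-1],225,170,150,110,5,"pics/s7.png")
print(get_obs()["tool_pos"],get_obs()["tool_rot"])
E
```

```text
time_s: 24.35
tool_pos: [0.4729, -0.0082, 0.2712]
tool_rot: [-179.4, -0.8, 20.4]
force: [-0.0, -0.3, 0.6]
grip_width: 0.0429
time_s: 25.15
tool_pos: [0.6379, 0.0059, 0.2514]
tool_rot: [-179.5, -0.8, 84.7]
force: [-1.0, 0.5, -0.3]
grip_width: 0.0597
[[0.09244188652909383, 0.9621409617293848, 0.25639669923264413, 0.5677554404644146], [0.9956335694333321, -0.0926718717796384, -0.011212475119193117, 0.011228160224882077], [0.012972780441462823, 0.25631366320060095, -0.9665066026801393, 0.3450952830187236], [0.0, 0.0, 0.0, 1.0]]
[0.63549238 0.00610871 0.24803673] [-179.09035188   -0.74319987   84.38872331]
```

View pics/w7.png

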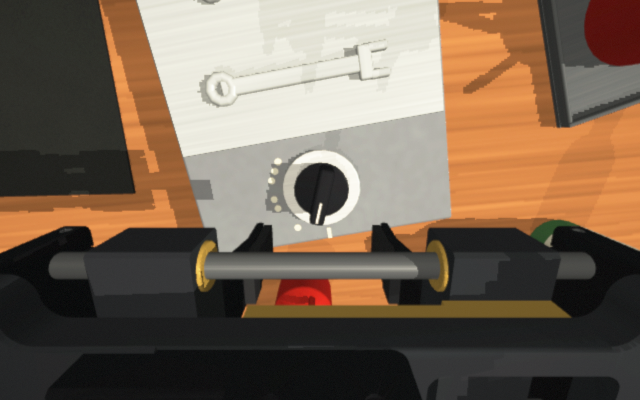

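View pics/s7.png

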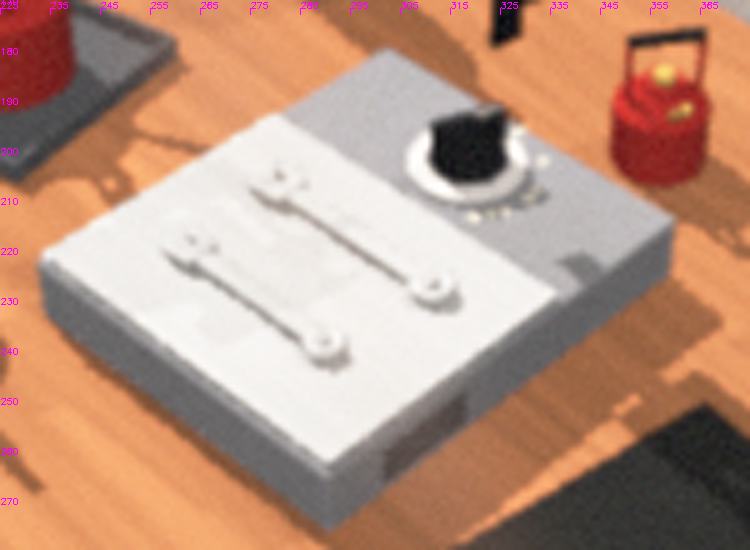

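```bash
python3 - <<'E'
from cell import *
from h import *
import cv2
from scipy.spatial.transform import Rotation as R
c=read_camera("wrist"); setcam("wrist",c)
crop(c["img"][:,:,::-1],255,135,120,110,6,"pics/w7b.png")
pl=np.array([.4805,-.0053]);a=np.radians(4.3);e=np.array([np.cos(a),np.sin(a)])
print("sel",pl+.156*e, [onz("wrist",u,v,z)[:2] for u,v,z in((321,188,.06),)])
A,B=onz("wrist",325,166,.088),onz("wrist",318,222,.088); d=B-A; print(A,B,np.degrees(np.arctan2(d[1],d[0])))
o=get_obs();r=R.from_euler('xyz',o["tool_rot"],degrees=True);t=R.from_euler('xyz',[180,0,o["tool_rot"][2]],degrees=True)
print((t*r.inv()).as_rotvec(degrees=True),o["tool_pos"],o["tool_rot"])
E
```

```text
sel [0.63606088 0.00639668] [array([0.63121159, 0.00813333])]
[0.60517884 0.01400668 0.088     ] [0.65684314 0.00250117 0.088     ] -12.554762477985266
[-0.8452169  -0.69707524 -0.00523715] [0.63613955 0.00591454 0.2497281 ] [-179.22095332   -0.770343     84.19154038]
```

View pics/w7b.png

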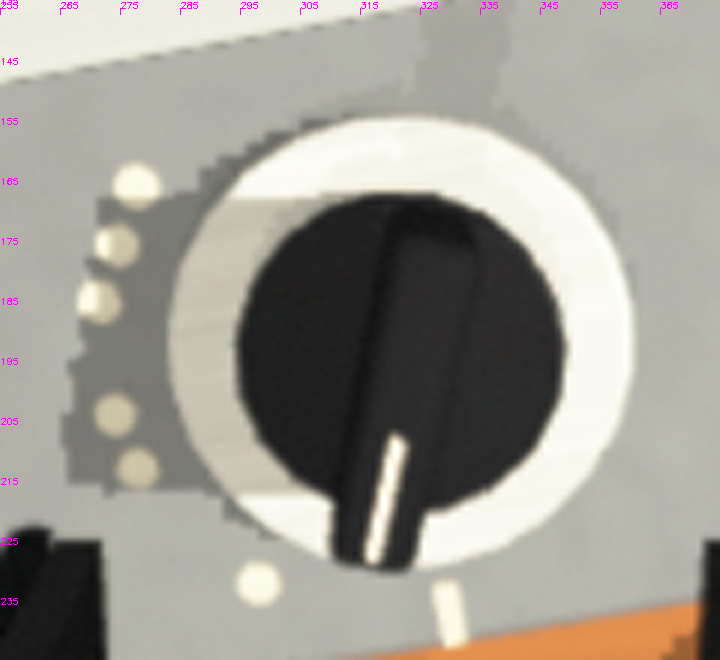

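```bash
python3 - <<'E'
from cell import *
from h import *
c=read_camera("wrist"); setcam("wrist",c)
for z in(.07,.08,.09,.1):
    A,B=onz("wrist",327.6,171,z),onz("wrist",317.2,229.5,z); C,D=onz("wrist",321.3,207.5,z),onz("wrist",316.9,228.4,z)
    print(z,(A+B)[:2]/2,np.linalg.norm(B-A),[np.degrees(np.arctan2(d[1],d[0])).round(1) for d in(B-A,D-C)])
# marks
s=np.array([.636,.0064]);
for u,v in((329.5,237),(297.7,231.8),(277.5,212.7),(273.8,203.6)):
    p=onz("wrist",u,v,.05)[:2]-s; print(np.degrees(np.arctan2(p[1],p[0])).round(1),np.linalg.norm(p).round(3))
E
```

```text
0.07 [0.64353993 0.00806439] 0.060691918499136306 [np.float64(-15.5), np.float64(-17.3)]
0.08 [0.64072711 0.00820375] 0.05847533952175388 [np.float64(-15.5), np.float64(-17.3)]
0.09 [0.6379143 0.0083431] 0.05625876054437145 [np.float64(-15.5), np.float64(-17.3)]
0.1 [0.63510148 0.00848246] 0.05404218156698891 [np.float64(-15.5), np.float64(-17.3)]
5.4 0.055
-32.6 0.053
-66.1 0.052
-78.0 0.051
```

```bash
python3 -m crank '[[60,0,1,-30,-1,-1,-5],[60,0,1,-60,-1,-1,-10],[60,0,1,-85,-1,-1,-10],[60,0,1,-98,-1,-1,-10],[60,0,1,-104,-1,-1,-10],[60,0,1,-104,-1,-1,-10]]' 20; python3 - <<'E'
from cell import *
import cv2
c=read_camera("wrist"); cv2.imwrite("pics/w8.png",c["img"][:,:,::-1])
E
```

```text
time_s: 25.95
tool_pos: [0.637, 0.0067, 0.1474]
tool_rot: [179.5, 0.0, 74.1]
force: [-0.7, 0.4, -0.3]
grip_width: 0.0598
```

View pics/w8.png

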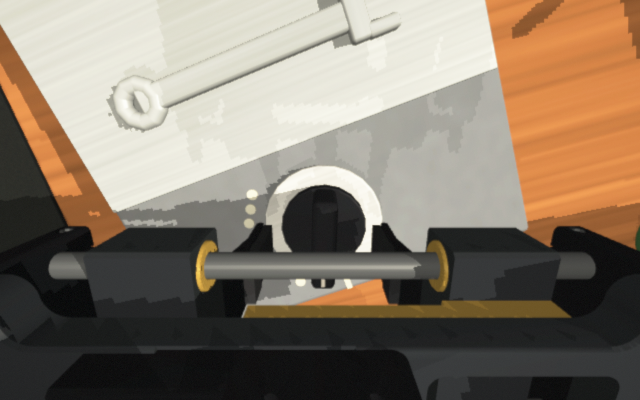

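The bar is vertical in the image and centred between the jaws, so I'll close on it.

```bash
python3 -m crank '[[60,0,0,-2,0,0,0],[0,0,0,-2,0,0,0],[0,0,0,-2,0,0,0],[0,0,0,-2,0,0,0],[0,0,0,-2,0,0,0],[0,0,0,-2,0,0,0],[0,0,0,-2,0,0,0],[0,0,0,-2,0,0,0]]' 20; python3 -m crank '[[0,0,0,0,0,0,0],[0,0,0,0,0,0,0]]'
```

```text
time_s: 26.8
tool_pos: [0.6377, 0.0075, 0.1461]
tool_rot: [179.4, -0.1, 74.2]
force: [0.9, -0.6, -0.2]
grip_width: 0.014
time_s: 27.0
tool_pos: [0.6377, 0.0075, 0.1461]
tool_rot: [179.4, -0.1, 74.2]
force: [1.3, 0.6, -0.1]
grip_width: 0.0135
```

```bash
python3 -m crank '[[0,0,0,0,0,0,-5],[0,0,0,0,0,0,-12],[0,0,0,0,0,0,-19],[0,0,0,0,0,0,-26],[0,0,0,0,0,0,-33],[0,0,0,0,0,0,-40],[0,0,0,0,0,0,-40]]'; python3 -m crank '[[0,0,0,0,0,0,-6],[0,0,0,0,0,0,-13],[0,0,0,0,0,0,-20],[0,0,0,0,0,0,-20]]'; python3 - <<'E'
from cell import *
import cv2
from h import *
c=read_camera("wrist"); cv2.imwrite("pics/w9.png",c["img"][:,:,::-1])
c=read_camera("side"); crop(c["img"][:,:,::-1],225,130,150,110,5,"pics/s9.png")
E
```

```text
time_s: 27.7
tool_pos: [0.6371, 0.0068, 0.1461]
tool_rot: [179.4, 0.0, 34.1]
force: [-2.5, -1.5, 2.6]
grip_width: 0.0139
time_s: 28.1
tool_pos: [0.6367, 0.0065, 0.1461]
tool_rot: [179.4, 0.1, 14.2]
force: [-3.0, -0.8, 3.2]
grip_width: 0.0138
```

View pics/w9.png

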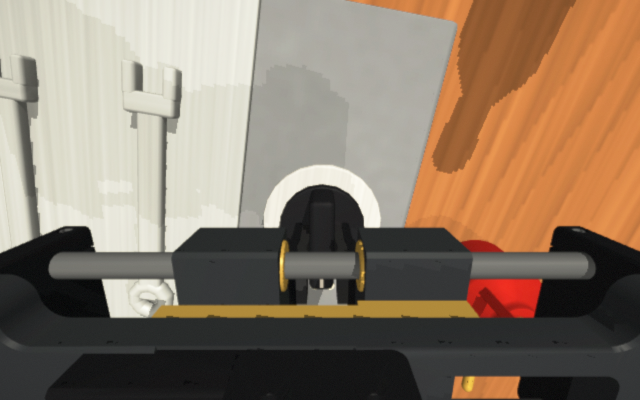

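View pics/s9.png

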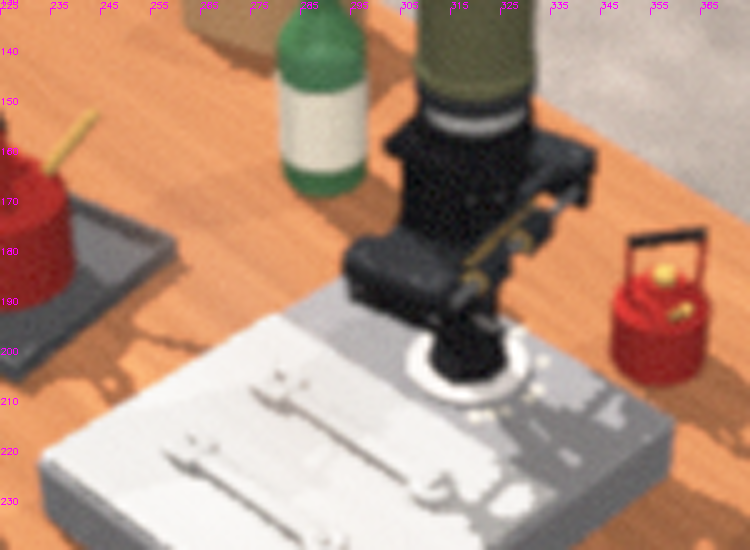

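```bash
python3 -m crank '[[0,0,0,0,0,0,0],[0,0,0,0,0,0,0],[0,0,0,0,0,0,6],[0,0,0,0,0,0,13],[0,0,0,0,0,0,20],[0,0,0,0,0,0,27],[0,0,0,0,0,0,34],[0,0,0,0,0,0,41]]'; python3 -m crank '[[0,0,0,0,0,0,7],[0,0,0,0,0,0,14],[0,0,0,0,0,0,21],[0,0,0,0,0,0,28],[0,0,0,0,0,0,35],[0,0,0,0,0,0,40],[0,0,0,0,0,0,40]]'
```

```text
time_s: 29.0
tool_pos: [0.6374, 0.0072, 0.1461]
tool_rot: [179.3, -0.0, 55.7]
force: [0.9, 0.9, -0.9]
grip_width: 0.0138
time_s: 29.7
tool_pos: [0.6377, 0.0081, 0.1461]
tool_rot: [179.3, -0.1, 95.8]
force: [-0.9, 2.0, 0.4]
grip_width: 0.014
```

```bash
python3 -m crank '[[60,0,0,0,0,0,0],[60,0,0,0,0,0,0],[60,0,0,0,0,0,0],[60,0,0,0,0,0,0],[60,0,0,0,0,0,0],[60,0,0,30,0,0,0],[60,0,0,70,0,0,0],[60,-10,0,110,0,0,0]]'; python3 -m crank '[[60,0,0,30,0,0,0],[60,0,0,40,0,0,0],[60,0,0,40,0,0,0]]'; python3 - <<'E'
from cell import *
import cv2
from h import *
c=read_camera("wrist"); cv2.imwrite("pics/w10.png",c["img"][:,:,::-1]);setcam("wrist",c)
A,B=[onz("wrist",u,v,.1)[:2] for u,v in((327.6,171),(317.2,229.5))]
c=read_camera("top"); crop(c["img"][:,:,::-1],170,150,170,100,4,"pics/t10.png")
print(get_obs()["tool_pos"],get_obs()["tool_rot"])
E
```

```text
time_s: 30.5
tool_pos: [0.6279, 0.0081, 0.2569]
tool_rot: [179.3, -0.1, 95.8]
force: [0.1, 0.8, 1.6]
grip_width: 0.059
time_s: 30.8
tool_pos: [0.6287, 0.008, 0.2985]
tool_rot: [179.1, -0.1, 95.8]
force: [0.3, -0.0, 0.0]
grip_width: 0.0603
[0.62740071 0.00826158 0.29533691] [ 1.79408042e+02 -6.64912123e-02  9.57715894e+01]
```

View pics/w10.png

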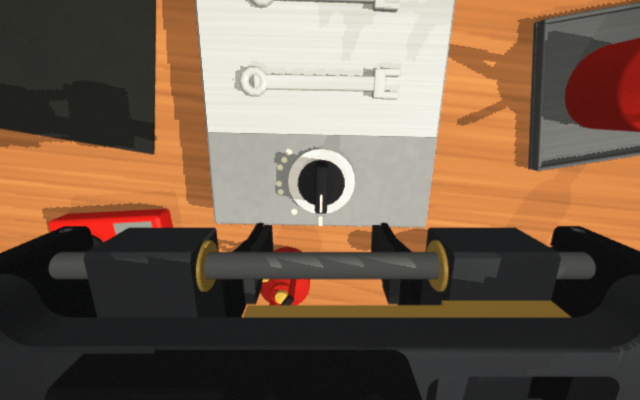

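View pics/t10.png

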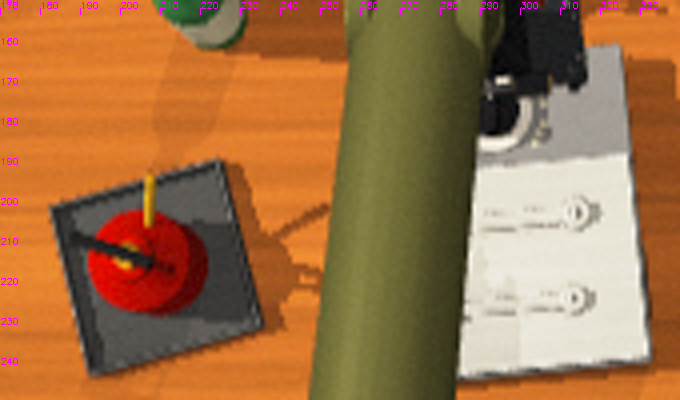

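```bash
python3 - <<'E'
from cell import *
from h import *
c=read_camera("wrist"); setcam("wrist",c)
A,B=[onz("wrist",u,v,.066) for u,v in((239,81),(399,82))]; d=A-B
print(A,B,(A+B)/2,np.linalg.norm(d),np.degrees(np.arctan2(d[1],d[0])))
E
python3 -m crank '[[60,-20,0,0,0,0,-8],[60,-40,0,0,0,0,-16],[60,-60,0,0,0,0,-24],[60,-80,0,0,0,0,-32],[60,-95,-5,0,0,0,-40],[60,-102,-10,0,0,0,-48],[60,-102,-10,0,0,0,-56],[60,-102,-10,0,0,0,-64]]'; python3 -m crank '[[50,0,0,-20,0,0,-8],[40,0,0,-50,0,0,-16],[40,0,0,-85,0,0,-24],[40,0,0,-110,0,0,-27],[40,0,0,-110,0,0,-27]]';python3 - <<'E'
from cell import *
import cv2
c=read_camera("wrist"); cv2.imwrite("pics/w11.png",c["img"][:,:,::-1])
E
```

```text
[ 0.53250102 -0.0880272   0.066     ] [0.51674607 0.07802108 0.066     ] [ 0.52462354 -0.00500306  0.066     ] 0.1667940340213357 -84.57990129269801
time_s: 31.75
tool_pos: [0.5241, -0.0017, 0.293]
tool_rot: [179.5, 0.1, 31.4]
force: [0.2, 0.1, 0.5]
grip_width: 0.0598
time_s: 32.25
tool_pos: [0.5206, -0.0018, 0.1781]
tool_rot: [179.4, 0.7, 4.4]
force: [-1.0, -0.3, 0.6]
grip_width: 0.0403
```

View pics/w11.png

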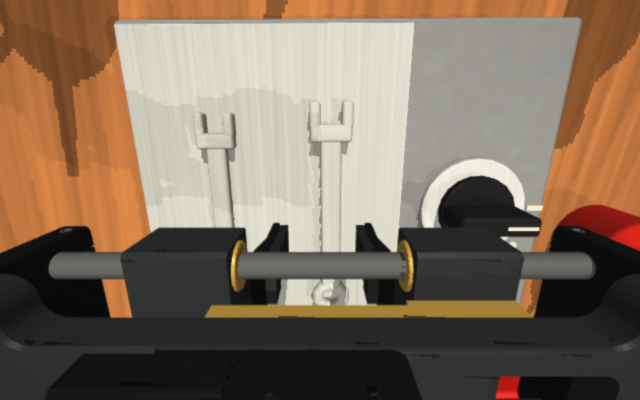

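```bash
python3 -m crank '[[40,4,0,-15,0,0,0],[40,4,0,-30,0,0,0],[40,4,0,-42,0,0,0],[40,4,0,-47,0,0,0],[40,4,0,-49,0,0,0],[40,4,0,-49,0,0,0]]' 40;python3 -m crank '[[40,0,0,0,0,0,0]]'
```

```text
time_s: 32.9
tool_pos: [0.5263, -0.0019, 0.1316]
tool_rot: [179.5, 0.4, 4.5]
force: [0.9, 0.5, 0.3]
grip_width: 0.0399
time_s: 33.0
tool_pos: [0.5267, -0.0019, 0.1322]
tool_rot: [179.5, 0.4, 4.5]
force: [-0.2, 1.0, 0.4]
grip_width: 0.0399
```

```bash
python3 -m crank '[[40,-1,0,-2,0,0,0],[40,-1,0,-3,0,0,0],[40,-1,0,-3,0,0,0],[0,-1,0,-3,0,0,0],[0,-1,0,-3,0,0,0],[0,-1,0,-3,0,0,0],[0,-1,0,-3,0,0,0],[0,-1,0,-3,0,0,0]]' 40;python3 -m crank '[[0,0,0,0,0,0,0],[0,0,0,0,0,0,0],[0,0,0,0,0,0,0]]'
```

```text
time_s: 33.8
tool_pos: [0.5258, -0.0019, 0.1292]
tool_rot: [179.5, 0.4, 4.5]
force: [-0.3, -0.8, 0.1]
grip_width: 0.0143
time_s: 34.1
tool_pos: [0.5258, -0.002, 0.1292]
tool_rot: [179.5, 0.4, 4.5]
force: [0.2, -0.0, -0.2]
grip_width: 0.0146
```

```bash
python3 -m crank '[[0,0,0,20,0,0,0],[0,0,0,50,0,0,0],[0,0,0,90,0,0,0],[0,0,-20,95,0,0,-5],[0,0,-50,95,0,0,-13],[0,0,-80,95,0,0,-21],[0,0,-120,95,0,0,-29],[0,-2,-160,95,0,0,-37]]' 40;python3 -m crank '[[0,0,-35,0,0,0,-8],[0,0,-70,0,0,0,-16],[0,0,-100,0,0,0,-24],[0,0,-125,0,0,0,-32],[0,0,-140,0,0,0,-40],[0,0,-140,0,0,0,-48],[0,0,-140,0,0,0,-56],[0,0,-140,0,0,0,-62]]'
```

```text
time_s: 34.9
tool_pos: [0.5236, -0.1627, 0.224]
tool_rot: [179.5, 0.4, -32.7]
force: [1.2, -0.5, -2.1]
grip_width: 0.0144
time_s: 35.7
tool_pos: [0.5233, -0.3027, 0.2234]
tool_rot: [179.4, 0.4, -95.0]
force: [0.2, 0.1, -1.1]
grip_width: 0.0142
```

```bash
python3 -m crank '[[0,0,0,-30,0,0,0],[0,0,0,-65,0,0,0],[0,0,0,-100,0,0,0],[0,0,0,-125,0,0,0],[0,0,0,-136,0,0,0],[0,0,0,-141,0,0,0],[0,0,0,-142,0,0,0]]';python3 -m crank '[[0,0,0,-1,0,0,0],[0,0,0,-2,0,0,0],[0,0,0,-3,0,0,0]]'
```

```text
time_s: 36.4
tool_pos: [0.5235, -0.303, 0.0817]
tool_rot: [179.4, 0.4, -95.1]
force: [0.0, 0.4, -1.3]
grip_width: 0.0141
time_s: 36.7
tool_pos: [0.5241, -0.3031, 0.0796]
tool_rot: [179.5, 0.4, -95.0]
force: [-0.4, -0.5, -2.0]
grip_width: 0.0141
```

```bash
python3 -m crank '[[0,0,0,-1,0,0,0],[0,0,0,-2,0,0,0],[0,0,0,-2,0,0,0]]';python3 -m crank '[[0,0,0,-1,0,0,0],[0,0,0,-1,0,0,0]]'
```

```text
time_s: 37.0
tool_pos: [0.524, -0.3031, 0.0776]
tool_rot: [179.5, 0.4, -95.0]
force: [0.3, 0.3, -2.4]
grip_width: 0.0145
time_s: 37.2
tool_pos: [0.5241, -0.3032, 0.0772]
tool_rot: [179.5, 0.4, -95.0]
force: [-1.5, 3.0, 4.6]
grip_width: 0.014
```

```bash
python3 -m crank '[[40,0,0,0,0,0,0],[40,0,0,0,0,0,0],[40,0,0,0,0,0,0],[40,0,0,0,0,0,0],[40,0,0,30,0,0,0],[40,0,0,75,0,0,0],[40,0,0,120,0,0,0],[40,-5,20,150,0,0,8]]';python3 -m crank '[[40,-15,40,0,0,0,8],[40,-25,80,0,0,0,16],[40,-35,120,0,0,0,24],[40,-45,160,0,0,0,32],[40,-55,200,0,0,0,40],[40,-65,235,0,0,0,48],[40,-72,260,0,0,0,56],[40,-76,275,0,0,0,64]]'
```

```text
time_s: 38.0
tool_pos: [0.5191, -0.2865, 0.2305]
tool_rot: [179.7, 0.1, -87.1]
force: [0.5, 0.3, -0.4]
grip_width: 0.0398
time_s: 38.8
tool_pos: [0.4423, -0.0091, 0.2305]
tool_rot: [179.8, 0.1, -22.6]
force: [0.2, -0.8, 0.6]
grip_width: 0.0399
```

```bash
python3 -m crank '[[40,0,0,-10,0,0,8],[40,0,0,-25,0,0,16],[40,0,0,-40,0,0,24],[40,0,0,-40,0,0,27],[40,0,0,-40,0,0,27]]';python3 - <<'E'
from cell import *
import cv2
from h import *
c=read_camera("wrist"); cv2.imwrite("pics/w12.png",c["img"][:,:,::-1])
c=read_camera("top"); crop(c["img"][:,:,::-1],245,150,180,100,4,"pics/t12.png")
print(get_obs()["tool_pos"],get_obs()["tool_rot"])
E
```

```text
time_s: 39.3
tool_pos: [0.442, -0.0093, 0.1901]
tool_rot: [179.8, 0.2, 4.4]
force: [0.6, -0.9, 0.2]
grip_width: 0.0401
[ 0.44249061 -0.00917518  0.19070365] [1.79791326e+02 1.12491296e-01 4.28089720e+00]
```

View pics/w12.png

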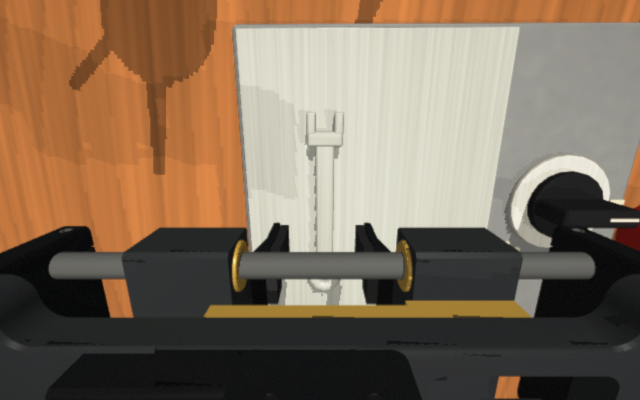

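View pics/t12.png

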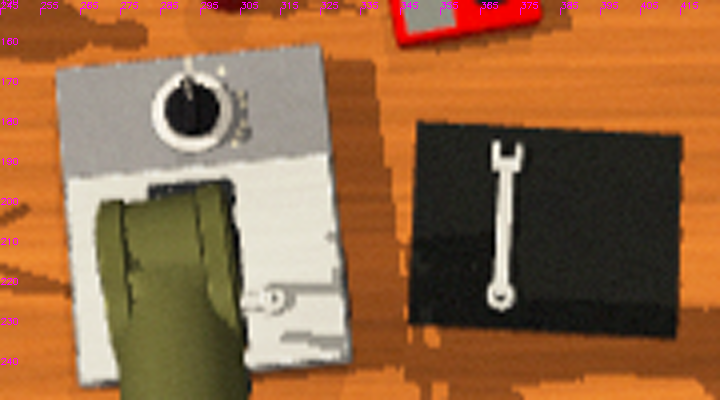

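```bash
python3 -m crank '[[40,0,0,-20,0,0,0],[40,0,0,-40,0,0,0],[40,0,0,-54,0,0,0],[40,0,0,-60,0,0,0],[40,0,0,-61,0,0,0],[40,0,0,-61,0,0,0]]';python3 -m crank '[[40,0,0,-1,0,0,0]]'
```

```text
time_s: 40.0
tool_pos: [0.4429, -0.0092, 0.1302]
tool_rot: [179.8, 0.1, 4.3]
force: [-0.2, -0.0, 0.1]
grip_width: 0.0395
time_s: 40.1
tool_pos: [0.4436, -0.0092, 0.1299]
tool_rot: [179.8, -0.0, 4.2]
force: [-0.4, 0.2, -0.2]
grip_width: 0.0397
```

```bash
python3 -m crank '[[40,0,0,-1,0,0,0],[0,0,0,-1,0,0,0],[0,0,0,-1,0,0,0],[0,0,0,-1,0,0,0],[0,0,0,-1,0,0,0],[0,0,0,-1,0,0,0],[0,0,0,-1,0,0,0],[0,0,0,-1,0,0,0]]' 40;python3 -m crank '[[0,0,0,0,0,0,0],[0,0,0,0,0,0,0]]'
```

```text
time_s: 40.9
tool_pos: [0.4436, -0.0091, 0.1289]
tool_rot: [179.8, -0.0, 4.2]
force: [0.6, -0.4, 0.8]
grip_width: 0.0131
time_s: 41.1
tool_pos: [0.4436, -0.0091, 0.129]
tool_rot: [179.8, -0.0, 4.2]
force: [0.2, -0.8, 0.6]
grip_width: 0.0132
```

```bash
python3 -m crank '[[0,0,0,20,0,0,0],[0,0,0,50,0,0,0],[0,0,0,95,0,0,0],[0,0,-20,95,0,0,-5],[0,10,-60,95,0,0,-13],[0,20,-100,95,0,0,-21],[0,30,-140,95,0,0,-29],[0,40,-180,95,0,0,-37]]' 40;python3 -m crank '[[0,10,-40,0,0,0,-8],[0,20,-80,0,0,0,-16],[0,25,-120,0,0,0,-24],[0,30,-160,0,0,0,-32],[0,32,-190,0,0,0,-40],[0,32,-203,0,0,0,-48],[0,32,-203,0,0,0,-56],[0,32,-203,0,0,0,-62]]'
```

```text
time_s: 41.9
tool_pos: [0.484, -0.1901, 0.2242]
tool_rot: [179.9, -0.0, -33.0]
force: [-0.8, 0.3, -0.5]
grip_width: 0.0128
time_s: 42.7
tool_pos: [0.5154, -0.3937, 0.2232]
tool_rot: [179.8, -0.1, -95.4]
force: [0.6, 0.2, -1.6]
grip_width: 0.0131
```

```bash
python3 -m crank '[[0,0,1,-30,0,0,0],[0,0,1,-65,0,0,0],[0,0,1,-100,0,0,0],[0,0,1,-125,0,0,0],[0,0,1,-136,0,0,0],[0,0,1,-141,0,0,0],[0,0,1,-142,0,0,0]]';python3 -m crank '[[0,0,0,-1,0,0,0],[0,0,0,-2,0,0,0],[0,0,0,-3,0,0,0]]'
```

```text
time_s: 43.4
tool_pos: [0.5156, -0.393, 0.0814]
tool_rot: [179.8, -0.1, -95.4]
force: [0.4, 0.1, -1.3]
grip_width: 0.0135
time_s: 43.7
tool_pos: [0.516, -0.3933, 0.0793]
tool_rot: [179.9, -0.1, -95.3]
force: [-0.0, 0.5, -0.6]
grip_width: 0.0132
```

```bash
python3 -m crank '[[0,0,0,-1,0,0,0],[0,0,0,-2,0,0,0],[0,0,0,-2,0,0,0]]';python3 -m crank '[[0,0,0,-1,0,0,0],[0,0,0,-1,0,0,0]]'
```

```text
time_s: 44.0
tool_pos: [0.516, -0.3932, 0.0773]
tool_rot: [179.9, -0.1, -95.3]
force: [-0.4, -0.0, -2.0]
grip_width: 0.0131
time_s: 44.2
tool_pos: [0.5161, -0.3933, 0.077]
tool_rot: [179.9, -0.1, -95.3]
force: [-1.7, 1.7, 4.3]
grip_width: 0.0134
```

Contact is made. I'll release, back off to a clear spot and take a final look.

```bash
python3 -m crank '[[40,0,0,0,0,0,0],[40,0,0,0,0,0,0],[40,0,0,0,0,0,0],[40,0,0,0,0,0,0],[40,0,0,30,0,0,0],[40,0,0,75,0,0,0],[40,0,0,120,0,0,0],[40,-10,0,160,0,0,0]]';python3 -m crank '[[40,-10,-40,20,0,0,0],[40,-20,-80,40,0,0,0],[40,-30,-120,40,0,0,0],[40,-50,-160,40,0,0,0],[40,-70,-180,40,0,0,0],[40,-100,-200,40,0,0,0],[40,-130,-200,40,0,0,0],[40,-160,-200,40,0,0,0]]';python3 - <<'E'
from cell import *
import cv2
from h import *
c=read_camera("side"); cv2.imwrite("pics/s13.png",c["img"][:,:,::-1])
c=read_camera("top"); crop(c["img"][:,:,::-1],170,120,260,130,3,"pics/t13.png")
E
```

```text
time_s: 45.0
tool_pos: [0.5072, -0.393, 0.2389]
tool_rot: [180.0, -0.2, -95.3]
force: [0.8, -1.0, 0.2]
grip_width: 0.0395
time_s: 45.8
tool_pos: [0.3452, -0.5938, 0.2785]
tool_rot: [179.9, -0.2, -95.3]
force: [-0.2, 0.3, 0.9]
grip_width: 0.0402
```

View pics/s13.png

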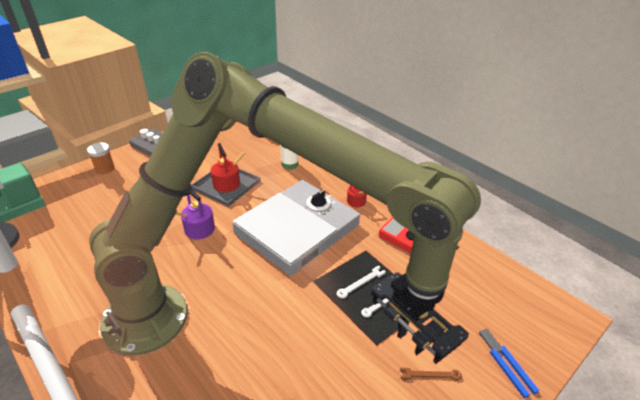

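View pics/t13.png

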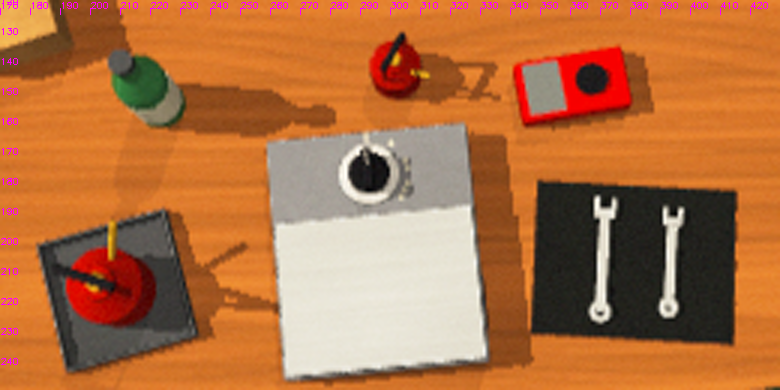

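```bash
python3 -c "
from cell import *
print(sign_off())"
```

```text
the job is handed in; nothing more can be done
None
```

The job is done and handed in at about 46 s, with the gripper clear of everything.

- **Oil can:** I lifted it by its handle and stood it upright in the middle of the drip pan. It was never tipped.
- **Spanners:** Only two were present, spanner_b and spanner_c. I laid both flat and side by side on the plate. After the selector was turned I put both back on the mat, flat and side by side, about 90 mm apart.
- **Selector:** With both spanners on the plate, I turned it to the two-dot mark, about 80° by the gripper's angle, and back to off. The picture afterwards shows the pointer on the white bar.

The last top and side pictures show both spanners wholly on the mat, the can centred in the pan and the plate empty. The meter, the bottle and the look-alikes appear where they were at the start. No check failed. Two small readings were off:
- My first grip on spanner_c sat about 4 mm too high, so I opened and took it again lower.
- At the off stop the gripper read about 1.5° past the mark, which is well inside the tolerance.

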